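# Open the red parts cabinet

### The arm

A 6-joint arm with a two-finger parallel gripper is mounted at the origin on the work surface. World frame = base frame: x ahead of the robot, y to its left, z up, the work surface at z = 0. Lengths are in m, angles in degrees, forces in N, time in s.
With the tool pointing down it reaches from about 0.3 to 0.875 m from the base axis. Payload 4.2 kg.
Tool frame: the origin (TCP) lies at the very end of the fingers, on their centre line; the grasp point (between the pads) lies 19 mm behind it (arm.tcp_to_grasp is the distance from the TCP to the grasp point, in m); z points along the fingers, y is the line along which they close (so a half turn about z gives the same grasp; the last joint's range is limited). The gripper opens to 85 mm and grips with 20 to 120 N. Pads are 22 mm wide; open, the fingers measure 114 mm over their backs; the gripper's body (76 mm by 85 mm) begins 54 mm behind the grasp point. The pads swing forward as they close: fully open they stand 13 mm farther back than shut.
Start: joints at [72.88, 18.312, 89.639, -0, 72.044, -1.146], TCP at [0.158, 0.553, 0.202] pointing down, gripper open.
Joint ranges: [-177.97, 177.97], [-48.28, 115.42], [12.27, 149.76], [-77.06, 257.06], [2.81, 150.46], [-146.56, 146.56]. Speed limits (degrees/s): [147.25, 147.25, 180, 180, 180, 180].

### API

Orientations are given as a 3x3 rotation matrix whose columns are the frame's x, y, z axes.
In Python, from bench import arm, imaging gives the robot as it stands. The module is installed in compiled form; this text tells all that it offers.
- The arm moves only by the tool jog_arm, never from a script. Its argument "targets" is a list of rows, each a list of 3 entries, a list of its own where there are three numbers: the turn, a rotation vector about the world's x, y, z in degrees, then the shift along the world's x, y, z in m, then the gripper's target within -1 to 1 (shut at 1, half-way at 0, fully open at -1). In form: [[[ax, ay, az], [x, y, z], claw], ...]. A call has 1 to 10 rows; each row is the pose to reach, as a shift and turn from the pose commanded when the call began; what a row does not reach only later rows make up. A row lasts 1/10 s, in which the tool goes at most 50 mm and 8.59 degrees, less where a joint would pass 70% of its speed; a pose out of reach is approached as far as the arm can. A call with a gripper value outside its range is refused whole. The fingers move at their own pace and stop on an object; "newtons" is the grip in N (left out, the last holds). Time passes only in rows, so rows that repeat a pose let the fingers close. It gives the time, the measured TCP pose, the force, the opening and the grip force at its end, in the units of the state.
- arm.get_obs(): the state, without advancing time (a new reading comes with each control period).
- imaging.camera(name): name is "scene" or "top" or "wrist"; returns the picture (480x640x3 uint8, red, green, blue); there is no depth.
- imaging.camera_params(name): a dict with "fx", "fy", "cx", "cy" (pixels), "cam_to_world" (4x4, takes a point from camera to world coordinates); the wrist camera has in their place "tool_from_camera" (4x4, takes a point from camera to tool coordinates, whose origin is the TCP and whose axes are the flange's). Camera axes: x right, y down, z forward; pixel columns grow to the right and rows downward; lengths in m; the calibration is good to about 2 mm. A picture is of the moment at which its call begins: read the wrist's pose just before it. camera_params takes no time and is no camera call.
- arm.hand_in(): hands the job in; it is judged then, once.
The state is a dict: "time_s": time; "joint_positions": joint angles; "qvel": joint speeds; "joint_efforts": joint torques, N m; "eef_pos": TCP position; "ee_rot": TCP orientation; "force": force on the tool from outside, world axes, zero at the start; "ft_torque": the same for the moment, N m; "gripper_width": finger opening in m; "grasp_force": force on a finger pad.
Only numpy, scipy, OpenCV 4.12 (cv2) and the standard library are available. Lean on these libraries where they do the work, as an engineer would, in place of code of your own. Each camera call takes 0.05 s, during which the arm holds its last target. There are 200 camera calls.

### The job

A mechanic needs the bearings kept in the red steel cabinet on the bench. Take its door by the upright handle, swing it open until it stands about square to the cabinet front, let go and leave it there. Leave the blue cabinet's door shut.

Things in the scene. Friction and masses are not known exactly. Their poses are not given: they have to be found in the camera images.
- red_handle: steel handle of the red door: upright round bar, diameter 14, length 110 mm, top end free. Origin: centre of the bar's top end, 256 mm above the bench. z up, x from bar into door, y along the door to the hinge edge; turns with the door. Bar axis 45 mm off the door face, 186 mm from the hinge. Top 60 mm clear all round (pinch there from above); two brackets to the door 70 and 102 mm below the top.
- red_hinge (a point): point on the red door's upright hinge axis at the door's top edge, 258 mm above the bench; axes as the door's. The hinge is at the door's left edge as the robot sees it. Cabinet: red painted steel, 220 wide, 180 deep, 260 mm high, fixed, facing roughly the robot; door 216 wide, 226 high, 12 mm thick.
- red_door (a joint): angle of the red door, rad: 0 shut, 1.57 square to the cabinet, stop at 2.1. May start slightly ajar. Seen from above it opens clockwise, the handle edge coming towards the robot. The stiff hinge stays where it is left; 1 to 3 N at the handle swing it slowly.
- blue_door (a joint): angle of the door of the blue cabinet, rad: 0 shut, which is how it starts. This cabinet is the same in all but colour and stands beside the red one, on either side of it.

How it is judged:
By the outcome, as a careful person would: the job done as asked, in the order asked, and still so for the second after the job is handed in, with the robot touching nothing.
It also fails if it takes over 38 s, if anything falls off the work surface, if the arm or the gripper's body presses on something with over 40 N, if the wrist force passes 120 N, or if a joint passes its speed limit or range.

## Working session

There is one attempt and no reset: what is moved stays moved. The work goes in short steps, Python scripts to look and compute and a tool call to move; the robot and the scene stay as the last step left them, time stands still between calls to the robot, and variables do not carry over. Pictures are saved under pics/ and viewed, at most 10 in all, crops included, and the job is handed in when it is done.

Besides the shell and the picture viewer there is one more tool, called after ">>>" by a JSON object that holds its "name" and its "arguments", one argument or row to a line. jog_arm: Moves the arm, as the interface text tells. Its arguments: {"type":"object","properties":{"targets":{"type":"array","items":{"type":"array"}},"newtons":{"type":"number"}},"required":["targets"]}

```bash
mkdir -p pics; python3 - <<'E'
from bench import arm, imaging
import cv2,numpy as np
np.set_printoptions(precision=4,suppress=True)
for n in("scene","top"):
    im=imaging.camera(n); cv2.imwrite(f"pics/{n}1.png",im[...,::-1]); p=imaging.camera_params(n); print(n,p)
o=arm.get_obs();print(o)
E
```

```text
scene {'fx': 618.9362902490193, 'fy': 618.9362902490193, 'cx': 320.9704251469264, 'cy': 241.76857396547274, 'cam_to_world': array([[-0.5629,  0.5651, -0.6031,  1.3188],
       [ 0.8264,  0.3705, -0.4241,  0.5111],
       [-0.0163, -0.7371, -0.6756,  0.9713],
       [ 0.    ,  0.    ,  0.    ,  1.    ]])}
top {'fx': 447.3231421099492, 'fy': 447.3231421099492, 'cx': 315.023841098279, 'cy': 243.9391001407642, 'cam_to_world': array([[ 0.008 , -0.9809,  0.1942,  0.4576],
       [-0.9999, -0.0066,  0.0078,  0.0298],
       [-0.0064, -0.1943, -0.9809,  1.075 ],
       [ 0.    ,  0.    ,  0.    ,  1.    ]])}
{'time_s': 0.1, 'joint_positions': array([72.8804, 18.3473, 89.698 ,  0.0003, 72.0448, -1.1445]), 'qvel': array([-0.0384, -0.1646, -0.1214, -0.0657,  0.0517, -0.0048]), 'joint_efforts': array([  0.0008, -41.6413, -23.4707,   0.0001,   0.0048,  -0.    ]), 'eef_pos': array([0.1581, 0.5524, 0.2017]), 'ee_rot': array([[-0.9614,  0.2752, -0.0005],
       [ 0.2752,  0.9614, -0.0015],
       [ 0.    , -0.0016, -1.    ]]), 'force': array([ 0.5051, -0.1512,  0.53  ]), 'ft_torque': array([0.0539, 0.0123, 0.0454]), 'grasp_force': 0.0, 'gripper_width': 0.08561283129268203}
```

View pics/top1.png

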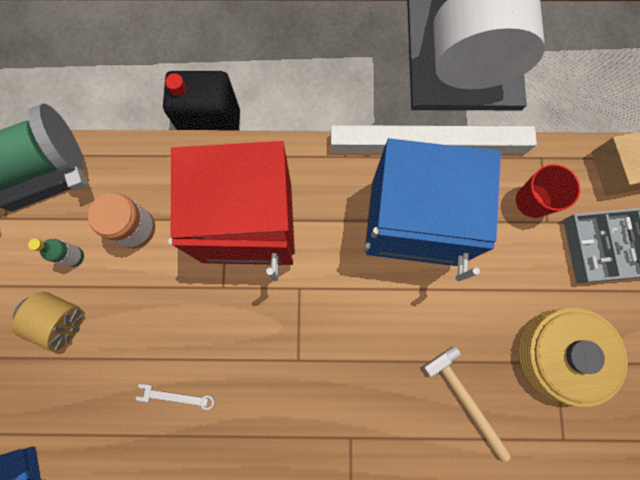

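View pics/scene1.png

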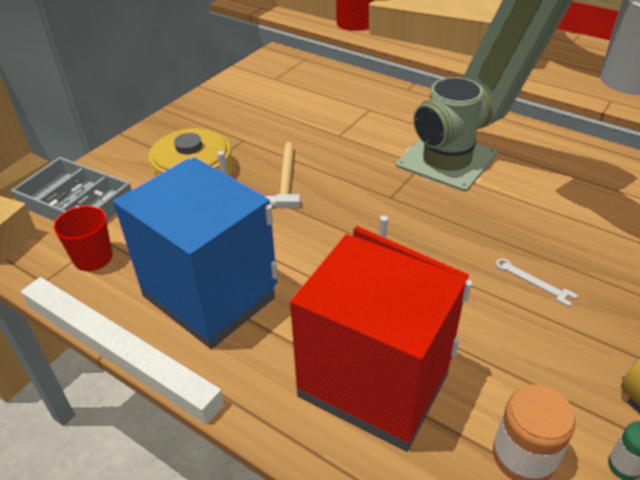

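The red cabinet is at left in the top view, with its hinge near (171,241), the handle near (274,265) and the door slightly ajar. In the scene view the handle top is near (384,218) and the hinge near (467,288). I'll zoom in on both.

```bash
python3 - <<'E'
import cv2,numpy as np
t=cv2.imread("pics/top1.png");s=cv2.imread("pics/scene1.png")
a=cv2.resize(t[220:290,160:300],None,fx=5.5,fy=4.2*1.0,interpolation=cv2.INTER_CUBIC)
b=cv2.resize(s[205:305,340:480],None,fx=5.5,fy=2.9,interpolation=cv2.INTER_CUBIC)
cv2.imwrite("pics/c1.png",np.vstack([a,b]));print(a.shape,b.shape)
E
```

```text
(294, 770, 3) (290, 770, 3)
```

View pics/c1.png

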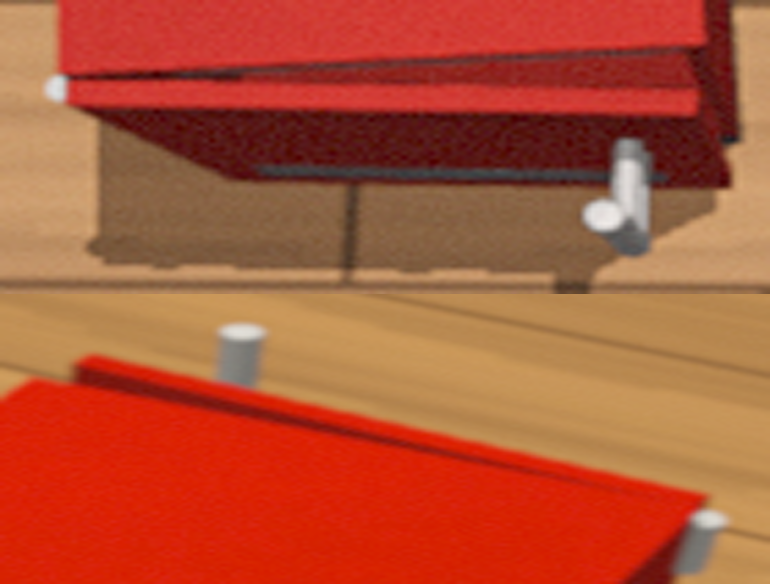

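In the crop, the handle's top end is at top-view pixel (269.5,271) and the hinge pin top at (170.4,241). In the scene view they are at (384,217.8) and (469.1,282.6). I'll triangulate both points.

```bash
cat > h.py <<'E'
import numpy as np
from bench import arm, imaging
np.set_printoptions(precision=4,suppress=True)
def ray(n,u,v):
    p=imaging.camera_params(n);T=p["cam_to_world"]
    return T[:3,3],T[:3,:3]@np.array([(u-p["cx"])/p["fx"],(v-p["cy"])/p["fy"],1])
def plane(n,u,v,z):
    o,d=ray(n,u,v);return o+d*(z-o[2])/d[2]
def tri(a,b):
    (o,d),(q,e)=ray(*a),ray(*b)
    s=np.linalg.lstsq(np.c_[d,-e],q-o,rcond=None)[0]
    x,y=o+d*s[0],q+e*s[1];return (x+y)/2,np.linalg.norm(x-y)
E
python3 - <<'E'
from h import *
H=[("top",269.5,271),("scene",384,217.8)];K=[("top",170.4,241),("scene",469.1,282.6)]
for L,z in((H,.256),(K,.258)):
    print(tri(*L),[plane(*l,z) for l in L])
h,k=[np.mean([plane(*l,z) for l in L],0)[:2] for L,z in((H,.256),(K,.258))]
d=h-k;print(np.linalg.norm(d),np.hypot(.186,.045),np.hypot(.186,.051),np.hypot(.186,.057),"ang",np.degrees(np.arctan2(d[1],d[0])),"off",np.degrees(np.arctan2(.045,.186)))
# cabinet top edge (left/right front) direction from top pic
a,b=plane("top",171,237.5,.26),plane("top",288,230.8,.26);e=b-a;print(a,b,np.linalg.norm(e),np.degrees(np.arctan2(e[1],e[0])))
E
```

```text
(array([0.5678, 0.1204, 0.2571]), np.float64(0.0013132520270329449)) [array([0.5683, 0.1199, 0.256 ]), array([0.5663, 0.1204, 0.256 ])]
(array([0.6246, 0.3102, 0.2493]), np.float64(0.0015727629906855133)) [array([0.6231, 0.3066, 0.258 ]), array([0.6324, 0.3133, 0.258 ])]
0.1991672068693673 0.19136614120580475 0.19286523792534516 0.1945379140424817 ang -107.67610366037418 off 13.600542516658743
[0.6294 0.3052 0.26  ] [0.6437 0.087  0.26  ] 0.2186928335761388 -86.26535472800343
```

The handle triangulates to z 0.257 (0.256 expected) at (0.568, 0.120). The hinge is near (0.624, 0.307), giving a radius of about 0.195, and the door is about 5° ajar. I'll hover above the handle with the fingers closing across the door (yaw about -1°) and partly closed.

>>> {"name": "jog_arm", "arguments": {
  "targets": [
    [[0, 0, -8], [0.02, -0.02, 0.04], 0.2],
    [[0, 0, -16], [0.05, -0.05, 0.08], 0.2],
    [[0, 0, -24], [0.08, -0.085, 0.11], 0.2],
    [[0, 0, -32], [0.115, -0.12, 0.128], 0.2],
    [[0, 0, -40], [0.15, -0.155, 0.128], 0.2],
    [[0, 0, -48], [0.185, -0.19, 0.128], 0.2],
    [[0, 0, -56], [0.22, -0.225, 0.128], 0.2],
    [[0, 0, -64], [0.255, -0.26, 0.128], 0.2],
    [[0, 0, -72], [0.29, -0.3, 0.128], 0.2],
    [[0, 0, -75], [0.325, -0.335, 0.128], 0.2]
  ]
}}

```text
time_s: 1.1
eef_pos: [0.4735, 0.2268, 0.3302]
ee_rot: [[0.021, 1.0, -0.0], [1.0, -0.021, -0.0], [-0.0, -0.0, -1.0]]
force: [0.4, 0.1, 0.6]
gripper_width: 0.0341
grasp_force: 0.0
```

>>> {"name": "jog_arm", "arguments": {
  "targets": [
    [[0, 0, 0], [0.03, -0.035, 0], 0.2],
    [[0, 0, 0], [0.06, -0.07, 0], 0.2],
    [[0, 0, 0], [0.085, -0.097, 0], 0.2],
    [[0, 0, 0], [0.085, -0.097, 0], 0.2],
    [[0, 0, 0], [0.085, -0.097, 0], 0.2]
  ]
}}

```text
time_s: 1.6
eef_pos: [0.5577, 0.1312, 0.3296]
ee_rot: [[0.019, 1.0, -0.002], [1.0, -0.019, 0.0], [0.0, -0.002, -1.0]]
force: [-1.0, 0.3, -0.9]
gripper_width: 0.0344
grasp_force: 0.0
```

```bash
python3 - <<'E'
from h import *
import cv2
o=arm.get_obs();print(o["eef_pos"],o["ee_rot"],o["gripper_width"],o["force"],o["joint_positions"],o["time_s"])
im=imaging.camera("wrist");cv2.imwrite("pics/w1.png",im[...,::-1]);p=imaging.camera_params("wrist");print(p)
T=np.eye(4);T[:3,:3]=o["ee_rot"];T[:3,3]=o["eef_pos"];C=np.linalg.inv(T@p["tool_from_camera"])
for q in([.5678,.1204,.256],[.6246,.3102,.25]):
    c=C@np.r_[q,1];print(p["fx"]*c[0]/c[2]+p["cx"],p["fy"]*c[1]/c[2]+p["cy"])
E
```

```text
[0.5577 0.1312 0.3296] [[ 0.0186  0.9998 -0.0019]
 [ 0.9998 -0.0186  0.0002]
 [ 0.0001 -0.002  -1.    ]] 0.034380605303238984 [-1.0007  0.3313 -0.9172] [12.0676 15.3879 75.8361  0.033  88.8831 13.1325] 1.6
{'fx': 410.66989909747906, 'fy': 410.66989909747906, 'cx': 314.42877058176714, 'cy': 248.53246192947205, 'tool_from_camera': array([[-0.0005, -0.9572, -0.2894,  0.0731],
       [ 1.    , -0.0002, -0.001 ,  0.0006],
       [ 0.0009, -0.2894,  0.9572, -0.1713],
       [ 0.    ,  0.    ,  0.    ,  1.    ]])}
330.5294428508415 263.1497408761196
438.85667984428517 -95.69533805059984
```

View pics/w1.png

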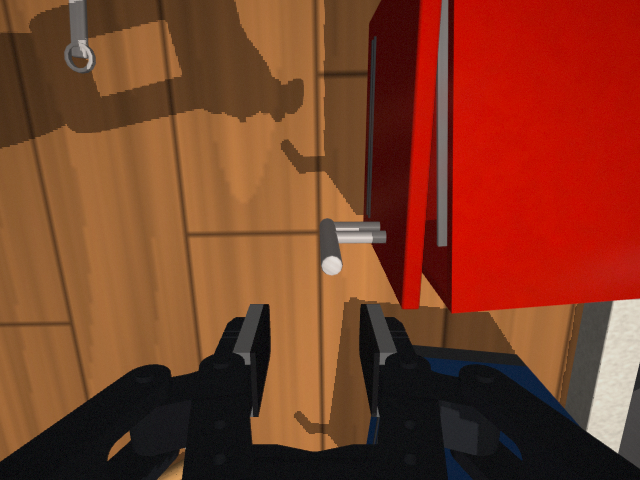

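The handle top is at (332,266) against (330.5,263) predicted, so it agrees within 2 mm. The fingers straddle it along the door normal. I'll get the door's direction from this view's top edges: front edge (405,305)-(433,0), cabinet edge (453,310)-(448,0).

```bash
python3 - <<'E'
from h import *
import cv2
p=imaging.camera_params("wrist");R=np.array([[.0186,.9998,-.0019],[.9998,-.0186,.0002],[.0001,-.002,-1]])
T=np.eye(4);T[:3,:3]=R;T[:3,3]=[.5577,.1312,.3296];C=T@p["tool_from_camera"]
def wp(u,v,z):
    d=C[:3,:3]@np.array([(u-p["cx"])/p["fx"],(v-p["cy"])/p["fy"],1]);o=C[:3,3];return o+d*(z-o[2])/d[2]
h=wp(332,266,.256);print("handle",h)
im=cv2.imread("pics/w1.png")
for r in (40,150,260): print(r,[(c,tuple(map(int,im[r,c]))) for c in range(400,460,5)])
a,b=wp(405,305,.258),wp(433,0,.258);e=a-b;th=np.arctan2(e[1],e[0]);print("door",a,b,np.degrees(th))
a,b=wp(453,310,.26),wp(448,0,.26);e=a-b;tc=np.arctan2(e[1],e[0]);print("cab",np.degrees(tc))
for off in(.045,.051,.057):
    d=np.array([np.cos(th),np.sin(th)]);n=np.array([d[1],-d[0]]);print(off,"hinge",h[:2]-.186*d-off*n)
E
```

```text
handle [0.5688 0.1185 0.256 ]
40 [(400, (8, 11, 64)), (405, (13, 8, 63)), (410, (7, 6, 62)), (415, (11, 15, 61)), (420, (0, 7, 183)), (425, (0, 9, 197)), (430, (0, 13, 195)), (435, (0, 6, 194)), (440, (116, 118, 124)), (445, (117, 120, 125)), (450, (7, 9, 62)), (455, (0, 6, 197))]
150 [(400, (2, 6, 63)), (405, (7, 6, 66)), (410, (10, 13, 83)), (415, (0, 19, 204)), (420, (0, 15, 199)), (425, (0, 9, 196)), (430, (7, 11, 160)), (435, (10, 14, 119)), (440, (112, 116, 127)), (445, (111, 114, 125)), (450, (9, 14, 77)), (455, (0, 23, 207))]
260 [(400, (11, 13, 62)), (405, (7, 19, 149)), (410, (0, 12, 192)), (415, (0, 20, 195)), (420, (0, 19, 193)), (425, (8, 8, 76)), (430, (7, 9, 74)), (435, (12, 13, 75)), (440, (8, 14, 74)), (445, (6, 10, 74)), (450, (12, 12, 66)), (455, (0, 14, 204))]
door [0.6155 0.0918 0.258 ] [0.6224 0.2652 0.258 ] -92.26312658271067
cab -84.68900314747326
0.045 hinge [0.6211 0.3026]
0.051 hinge [0.6271 0.3023]
0.057 hinge [0.6331 0.3021]
```

The rows I entered above came out at -90.4° for the door's direction, after correcting the front edge by pixel values (418 at row 40, 404.5 at row 260). That puts the face at x 0.6145, which agrees with handle + 45 mm, so the door is about 5° ajar and the hinge is near (0.622, 0.305). Now I'll descend over the bar and pinch.

>>> {"name": "jog_arm", "arguments": {
  "newtons": 25,
  "targets": [
    [[0, 0, 0], [0.011, -0.0125, 0], 0.2],
    [[0, 0, 0], [0.011, -0.0125, 0], 0.2],
    [[0, 0, 0], [0.011, -0.0125, -0.03], 0.2],
    [[0, 0, 0], [0.011, -0.0125, -0.06], 0.2],
    [[0, 0, 0], [0.011, -0.0125, -0.09], 0.2],
    [[0, 0, 0], [0.011, -0.0125, -0.11], 0.2],
    [[0, 0, 0], [0.011, -0.0125, -0.12], 0.2],
    [[0, 0, 0], [0.011, -0.0125, -0.12], 0.2]
  ]
}}

```text
time_s: 2.45
eef_pos: [0.5679, 0.1194, 0.2094]
ee_rot: [[0.016, 1.0, -0.002], [1.0, -0.016, -0.0], [-0.0, -0.002, -1.0]]
force: [-0.1, 0.6, -0.0]
gripper_width: 0.0344
grasp_force: 0.0
```

>>> {"name": "jog_arm", "arguments": {
  "targets": [
    [[0, 0, 0], [0, 0, 0], 1],
    [[0, 0, 0], [0, 0, 0], 1],
    [[0, 0, 0], [0, 0, 0], 1],
    [[0, 0, 0], [0, 0, 0], 1],
    [[0, 0, 0], [0, 0, 0], 1]
  ]
}}

```text
time_s: 2.95
eef_pos: [0.5694, 0.1194, 0.2119]
ee_rot: [[0.017, 1.0, 0.003], [1.0, -0.017, 0.001], [0.001, 0.003, -1.0]]
force: [0.5, 0.4, 6.0]
gripper_width: 0.0126
grasp_force: 24.9
```

```bash
python3 - <<'E'
import numpy as np
v=np.array([-.0532,-.1865])
for f in range(0,91,5):
    a=-np.radians(f);R=np.array([[np.cos(a),-np.sin(a)],[np.sin(a),np.cos(a)]]);print(f,(R@v-v).round(4))
E
```

```text
0 [0. 0.]
5 [-0.0161  0.0053]
10 [-0.0316  0.0121]
15 [-0.0465  0.0201]
20 [-0.0606  0.0294]
25 [-0.0738  0.04  ]
30 [-0.0861  0.0516]
35 [-0.0974  0.0642]
40 [-0.1074  0.0778]
45 [-0.1163  0.0922]
50 [-0.1239  0.1074]
55 [-0.1301  0.1231]
60 [-0.1349  0.1393]
65 [-0.1383  0.1559]
70 [-0.1402  0.1727]
75 [-0.1407  0.1896]
80 [-0.1397  0.2065]
85 [-0.1372  0.2232]
90 [-0.1333  0.2397]
```

Gripped (12.6 mm, 25 N). I'll swing the first 20° gently.

>>> {"name": "jog_arm", "arguments": {
  "targets": [
    [[0, 0, -1], [-0.003, 0.001, 0], 1],
    [[0, 0, -2.5], [-0.008, 0.0025, 0], 1],
    [[0, 0, -5], [-0.016, 0.0053, 0], 1],
    [[0, 0, -7.5], [-0.024, 0.0087, 0], 1],
    [[0, 0, -10], [-0.0316, 0.0121, 0], 1],
    [[0, 0, -12.5], [-0.039, 0.016, 0], 1],
    [[0, 0, -15], [-0.0465, 0.0201, 0], 1],
    [[0, 0, -17.5], [-0.0536, 0.0246, 0], 1],
    [[0, 0, -20], [-0.0606, 0.0294, 0], 1],
    [[0, 0, -20], [-0.0606, 0.0294, 0], 1]
  ]
}}

```text
time_s: 3.95
eef_pos: [0.5099, 0.1512, 0.2119]
ee_rot: [[0.358, 0.934, 0.006], [0.934, -0.358, 0.005], [0.007, 0.004, -1.0]]
force: [3.5, 5.2, 3.0]
gripper_width: 0.0126
grasp_force: 24.7
```

>>> {"name": "jog_arm", "arguments": {
  "targets": [
    [[0, 0, -2.5], [-0.0062, 0.0062, 0], 1],
    [[0, 0, -5], [-0.0122, 0.0116, 0], 1],
    [[0, 0, -7.5], [-0.0184, 0.0174, 0], 1],
    [[0, 0, -10], [-0.0245, 0.0232, 0], 1],
    [[0, 0, -12.5], [-0.0302, 0.0294, 0], 1],
    [[0, 0, -15], [-0.0358, 0.0358, 0], 1],
    [[0, 0, -17.5], [-0.041, 0.0426, 0], 1],
    [[0, 0, -20], [-0.0458, 0.0494, 0], 1],
    [[0, 0, -22.5], [-0.0505, 0.0565, 0], 1],
    [[0, 0, -25], [-0.0547, 0.0638, 0], 1]
  ]
}}

```text
time_s: 4.95
eef_pos: [0.4574, 0.2144, 0.2119]
ee_rot: [[0.72, 0.694, 0.01], [0.694, -0.72, 0.004], [0.01, 0.004, -1.0]]
force: [8.4, 3.8, 0.7]
gripper_width: 0.0128
grasp_force: 24.6
```

>>> {"name": "jog_arm", "arguments": {
  "targets": [
    [[0, 0, -2.5], [-0.002, 0.0078, 0], 1],
    [[0, 0, -5], [-0.0046, 0.0155, 0], 1],
    [[0, 0, -7.5], [-0.0079, 0.0234, 0], 1],
    [[0, 0, -10], [-0.0108, 0.0312, 0], 1],
    [[0, 0, -12.5], [-0.0133, 0.0393, 0], 1],
    [[0, 0, -15], [-0.0156, 0.0473, 0], 1],
    [[0, 0, -17.5], [-0.0174, 0.0556, 0], 1],
    [[0, 0, -20], [-0.019, 0.0638, 0], 1],
    [[0, 0, -22.5], [-0.02, 0.0722, 0], 1],
    [[0, 0, -25], [-0.0208, 0.0805, 0], 1]
  ]
}}

```text
time_s: 5.95
eef_pos: [0.4355, 0.2937, 0.2119]
ee_rot: [[0.946, 0.325, 0.007], [0.325, -0.946, 0.002], [0.008, 0.001, -1.0]]
force: [5.0, 0.3, 2.4]
gripper_width: 0.0124
grasp_force: 24.8
```

```bash
python3 - <<'E'
from h import *
o=arm.get_obs();P=np.array([[.5694,.1194],[.5099,.1512],[.4574,.2144],o["eef_pos"][:2]])
A=np.c_[2*P,np.ones(4)];s=np.linalg.lstsq(A,(P**2).sum(1),rcond=None)[0];c=s[:2];print(o["eef_pos"],"c",c,"r",np.sqrt(s[2]+c@c))
g=P-c;print(np.degrees(np.arctan2(g[:,1],g[:,0])),o["joint_positions"])
E
```

```text
[0.4355 0.2937 0.2119] c [0.6303 0.3048] r 0.19511770805337775
[-108.1921 -128.1024 -152.4106 -176.7507] [ 32.8377  13.2504  95.4011  -0.1554  70.9377 103.9307]
```

Fitting a circle to the handle path gives the hinge at (0.630, 0.305) and a radius of 0.195. That matches a hinge on the door's back face, 57 mm from the bar axis (expected radius 0.1945). The door is now at about 74°, so there are about 16° to go.

>>> {"name": "jog_arm", "arguments": {
  "targets": [
    [[0, 0, -2], [0.0005, 0.006, 0], 1],
    [[0, 0, -4], [0.0008, 0.0133, 0], 1],
    [[0, 0, -6], [0.001, 0.02, 0], 1],
    [[0, 0, -8], [0.0014, 0.0267, 0], 1],
    [[0, 0, -10], [0.002, 0.0335, 0], 1],
    [[0, 0, -12], [0.003, 0.04, 0], 1],
    [[0, 0, -14], [0.0042, 0.047, 0], 1],
    [[0, 0, -15.5], [0.0054, 0.052, 0], 1],
    [[0, 0, -15.5], [0.0054, 0.052, 0], 1],
    [[0, 0, -15.5], [0.0054, 0.052, 0], 1]
  ]
}}

```text
time_s: 6.95
eef_pos: [0.4396, 0.346, 0.2119]
ee_rot: [[0.998, 0.062, 0.004], [0.062, -0.998, 0.003], [0.005, -0.002, -1.0]]
force: [2.3, 1.1, 4.8]
gripper_width: 0.0126
grasp_force: 25.0
```

```bash
python3 - <<'E'
from h import *
import cv2
cv2.imwrite("pics/top2.png",imaging.camera("top")[...,::-1])
o=arm.get_obs();g=o["eef_pos"][:2]-[.6303,.3048];print(np.degrees(np.arctan2(g[1],g[0]))%360-360,np.linalg.norm(g))
E
```

```text
-192.1651140702316 0.19508224419982756
```

View pics/top2.png

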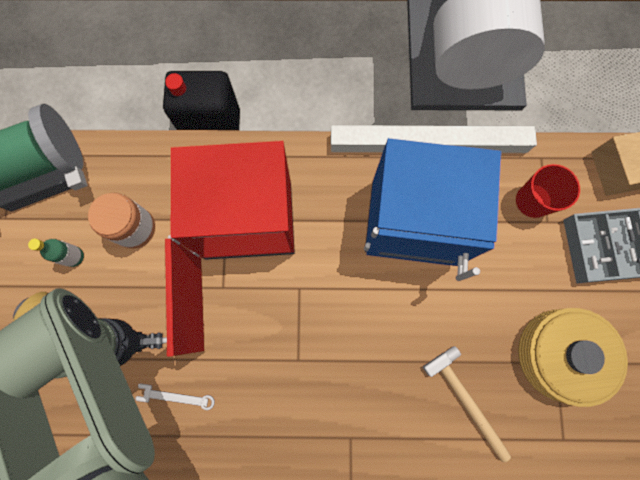

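The door's top edge runs from (168,240) to (170,355), about square to the cabinet front, and the blue door is still shut. I'll open the fingers partway and lift straight off.

>>> {"name": "jog_arm", "arguments": {
  "targets": [
    [[0, 0, 0], [0, 0, 0], 0.25],
    [[0, 0, 0], [0, 0, 0], 0.25],
    [[0, 0, 0], [0, 0, 0], 0.25],
    [[0, 0, 0], [0, 0, 0], 0.25],
    [[0, 0, 0], [0, 0, 0.02], 0.25],
    [[0, 0, 0], [0, 0, 0.05], 0.25],
    [[0, 0, 0], [0, 0, 0.08], 0.25],
    [[0, 0, 0], [0, 0, 0.12], 0.25],
    [[0, 0, 0], [0, 0, 0.15], 0.25],
    [[0, 0, 0], [0, 0, 0.15], 0.25]
  ]
}}

```text
time_s: 8.0
eef_pos: [0.4393, 0.3458, 0.3652]
ee_rot: [[0.998, 0.062, 0.007], [0.061, -0.998, 0.005], [0.008, -0.005, -1.0]]
force: [0.1, 0.2, -0.4]
gripper_width: 0.032
grasp_force: 0.0
```

>>> {"name": "jog_arm", "arguments": {
  "targets": [
    [[0, 0, 0], [-0.03, 0.03, 0], 0.25],
    [[0, 0, 0], [-0.06, 0.06, 0], 0.25],
    [[0, 0, 0], [-0.06, 0.06, 0], 0.25],
    [[0, 0, 0], [-0.06, 0.06, 0], 0.25]
  ]
}}

```text
time_s: 8.4
eef_pos: [0.3773, 0.405, 0.3594]
ee_rot: [[0.998, 0.063, -0.001], [0.063, -0.998, -0.002], [-0.001, 0.002, -1.0]]
force: [0.0, -0.6, -0.5]
gripper_width: 0.0317
grasp_force: 0.0
```

```bash
python3 - <<'E'
from h import *
import cv2
cv2.imwrite("pics/top3.png",imaging.camera("top")[...,::-1])
E
```

```text
(no output)
```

View pics/top3.png

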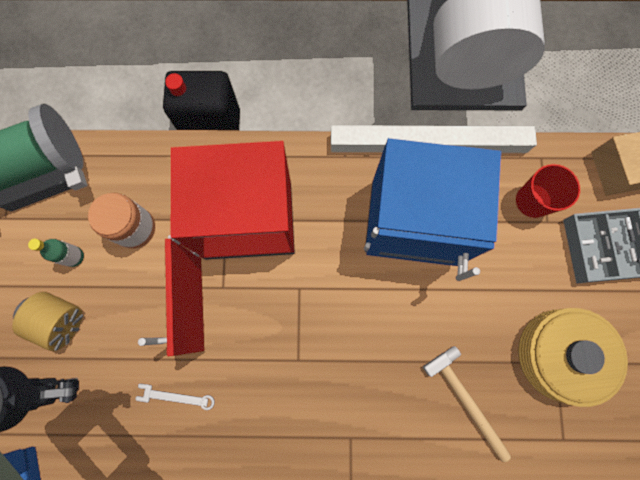

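The door stands square, with its edge from (168,240) to (170,355). The gripper is clear of it and the blue door is shut, so I'm handing in.

```bash
python3 -c "
from bench import arm
print(arm.hand_in())"
```

```text
the job is handed in; nothing more can be done
None
```

The red cabinet's door is open to about 90° and released, the gripper is clear of it, the blue door is still shut, and the job was handed in at about 8.5 s.

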